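Pack the door-hanging kit

ROBOT

A 7-joint arm with a two-finger parallel gripper is mounted at the origin on a cart in front of the work surface, level with it; the furniture and walls round the work are solid. World frame = base frame: x ahead of the robot, y to its left, z up, the work surface at z = 0. Lengths are in m, angles in rad, forces in N, time in s.
With the tool pointing down it reaches from about 0.4 to 0.85 m from the base axis. Payload 4.5 kg.
Tool frame: the origin (TCP) lies midway between the tips of the shut fingers; the grasp point (between the pads) lies 19 mm behind it (r.grip_point_offset is the distance from the TCP to the grasp point, in m); z points along the fingers, y is the line along which they close (so a half turn about z gives the same grasp; the last joint's range is limited). The gripper opens to 88 mm and grips with 3 to 60 N. Pads are 18 mm wide; open, the fingers measure 123 mm over their backs; the gripper's body (75 mm by 187 mm) begins 45 mm behind the grasp point.
Start: joints at [-1.217, 0.689, -0.195, 1.565, 0.157, 0.902, -0.215], TCP at [0.196, 0.593, 0.239] pointing down, gripper open.
Joint ranges: [-3.01, 3.01], [-0.46, 2.08], [-1.47, 1.51], [0.13, 2.56], [-1, 4.14], [0.04, 2.09], [-2.66, 2.66]. Speed limits (rad/s): [2.57, 2.57, 3.14, 3.14, 3.14, 3.14, 3.14].

INTERFACE

Orientations are given as a unit quaternion [x, y, z, w].
In Python, from plant import r, optics gives the robot as it stands.
- The arm moves only by the shell command python3 -m pendant 'ROWS' [OPENING] [FORCE]. ROWS is JSON, a list of rows, each a list of 6 numbers: the shift along the tool's x, y, z as a fraction of full scale, then the turn, a rotation vector about the tool's x, y, z as a fraction of full scale. A call has 1 to 5 rows; each row shifts and turns the commanded pose from where the row before left it, along the tool's axes as they then stand; what a row does not reach is not made up. Full scale, the value 1, is 0.025 m for a shift and pi rad for a turn. A row lasts 1/12 s, in which the tool goes at most 41.7 mm and 7.16 degrees, less where a joint would pass 70% of its speed; a pose out of reach is approached as far as the arm can. A call with a number of a shift or a turn outside -1 to 1 is refused whole. A call with a gripper value outside its range is refused whole. OPENING is the opening, from -1 (shut) to 1 (fully open), set as the call begins (- or left out, the last holds). The fingers move at their own pace and stop on an object; FORCE is the grip in N (left out, the last holds). Time passes only in rows, so rows that do not move let the fingers close. It gives the time, the measured TCP pose, the force, the opening and the grip force at its end, in the units of the state.
- r.get_state(): the state, without advancing time (a new reading comes with each control period).
- optics.snapshot(name): name is "side" or "top" or "wrist"; returns (picture, depth): 384x512x3 uint8, blue, green, red; 384x512 float32, m along the optical axis (not along the pixel's ray), 0 where there is no reading.
- optics.calibration(name): a dict with "vfov" (degrees; the focal length in pixels is half the picture's height over the tangent of half this angle, whatever the lens; pixels are square), "cx", "cy" (the principal point, pixels), "k1" (the pictures are not rectified: a ray, as slopes to the right and down, at radius r is drawn at 1 + k1 r^2 times it, then the intrinsics apply), "cam_to_world" (4x4, takes a point from camera to world coordinates); the wrist camera has in their place "tool_from_camera" (4x4, takes a point from camera to tool coordinates, whose origin is the TCP and whose axes are the flange's). Camera axes: x right, y up, looking along -z (the intrinsics and any distortion apply to the point x, -y, -z); pixel columns grow to the right and rows downward; lengths in m; the calibration is good to about 2 mm. A picture is of the moment at which its call begins: read the wrist's pose just before it. calibration takes no time and is no camera call.
- r.finish_job(): hands the job in; it is judged then, once.
The state is a dict: "clock": time; "q": joint angles; "qd": joint speeds; "joint_torque": joint torques, N m; "tool_pos": TCP position; "eef_rot": TCP orientation; "contact_force": force on the tool from outside, world axes, zero at the start; "moment": the same for the moment, N m; "opening": opening from 0.0 (shut) to 1.0 (fully open); "finger_force": force on a finger pad.
Only numpy, scipy, OpenCV 4.12 (cv2) and the standard library are available. Lean on these libraries where they do the work, as an engineer would, in place of code of your own. Each camera call takes 0.05 s, during which the arm holds its last target. There are 200 camera calls.

TASK

Pack the door-hanging kit into the foam-lined tray: lay the chisel, the shorter screwdriver (the cross-head one), the tape measure and the wooden wedge each in the pocket cut to its size, fully down on the floor of the pocket, either way round. The file, the longer screwdriver and the plain wooden block look similar but are not part of the kit: leave them where they lie on the bench.

Things in the scene. Friction and masses are not known exactly. Their poses are not given: they have to be found in the camera images.
- chisel_axis (a point): KIT. Wood chisel, 220 x 30 x 30 mm, brown wooden handle, flat 18 mm wide steel blade, lying on the bench. This point: on the tool's axis, midway along its length, 14.5 mm above the bench. x along the tool towards the cutting edge: handle (round, 29 mm thick) from x = -110 to +5 mm, blade from there to +110. It can roll. It balances at x = -45 mm: grip the handle there.
- driver_cross_axis (a point): KIT. The shorter screwdriver (cross-head, blue handle), 177 x 25 x 25 mm, lying on the bench. This point: on the tool's axis, midway along its length, 12 mm above the bench. x along the tool towards the tip: handle (round, 24 mm thick) from x = -88 to +2 mm, 5 mm shank from there to +88. It can roll. It balances at x = -42 mm: grip the handle there.
- wedge: KIT. Pine wedge, 34 x 120 x 32 mm, lying on its broad face; origin at the centre of its underside, y along its length, 32 mm high at y = +60 sloping to 4 mm at y = -60 (21 mm at its balance point y = +14), 34 mm wide all along (x).
- tape_measure: KIT. Yellow tape measure with a black disc on its sides, standing upright, 37 (x) x 72 (y) x 64 (z) mm; origin at the centre of its underside. Grasp across x (37 mm).
- file: NOT KIT. Flat file with a light wooden handle, 285 x 29 x 28 mm, longer than the chisel and too long for any pocket. Origin under the middle of its length, x along the tool towards its tip (handle at -x).
- driver_flat: NOT KIT. The longer screwdriver (flat tip, red handle), 214 x 28 x 28 mm. Origin under the middle of its length, x along the tool towards its tip.
- block: NOT KIT. Plain rectangular block of beech, 52 x 110 x 42 mm, level on top (the wedge slopes). Origin at the centre of its underside, y along its length.
- pocket_chisel: Chisel insert: fixed black foam insert, 246 (x) x 62 mm, one of three side by side (64 mm pitch, order varies) in a steel tray (rim 22 mm up). Origin: centre of the underside, 2 mm above the bench; z up; grey pocket floor at z = 9 mm, top face at 18 mm. One pocket, 238 x 48 mm, centred on the origin; thumb notches halfway.
- pocket_driver: Screwdriver insert: fixed black foam insert, 246 (x) x 62 mm, one of three side by side (64 mm pitch, order varies) in a steel tray (rim 22 mm up). Origin: centre of the underside, 2 mm above the bench; z up; grey pocket floor at z = 9 mm, top face at 18 mm. One pocket, 195 x 43 mm, centred on the origin; thumb notches halfway.
- pocket_short: Two-pocket insert: fixed black foam insert, 246 (x) x 62 mm, one of three side by side (64 mm pitch, order varies) in a steel tray (rim 22 mm up). Origin: centre of the underside, 2 mm above the bench; z up; grey pocket floor at z = 9 mm, top face at 18 mm. Wedge pocket 136 x 52 mm, centre x = -51, y = 0 mm; tape-measure pocket 88 x 55 mm, centre x = +75, y = 0 mm; both things' length (y) along x.
Not all that is in view belongs to the job. What is shaped like the tape_measure but pink or turquoise is not meant.

How it is judged:
At the end, for the whole second after the job is handed in: Each kit piece lies at rest in its own pocket: listed point within 16 mm of the pocket centre lengthwise and crosswise, piece on the pocket floor (within 4 mm), in line within 0.35 rad, level within 0.12 rad. File, longer screwdriver and block within 30 mm of their start (angle between chisel_axis's own x axis and vertical between 1.45 and 1.69 rad and x of chisel_axis in the frame of pocket_chisel between -0.016 and 0.016 m and y of chisel_axis in the frame of pocket_chisel between -0.016 and 0.016 m and z of chisel_axis in the frame of pocket_chisel between 0.0205 and 0.0275 m and angle between the x axis of chisel_axis and the x axis of pocket_chisel, either way round below 0.35 rad and angle between driver_cross_axis's own x axis and vertical between 1.45 and 1.69 rad and x of driver_cross_axis in the frame of pocket_driver between -0.016 and 0.016 m and y of driver_cross_axis in the frame of pocket_driver between -0.016 and 0.016 m and z of driver_cross_axis in the frame of pocket_driver between 0.0182 and 0.0252 m and angle between the x axis of driver_cross_axis and the x axis of pocket_driver, either way round below 0.35 rad and angle between each of wedge, tape_measure's own z axis and vertical below 0.12 rad and linear speed of each of wedge, tape_measure below 0.01 m/s and x of wedge in the frame of pocket_short between -0.067 and -0.035 m and y of wedge in the frame of pocket_short between -0.016 and 0.016 m and z of wedge in the frame of pocket_short between 0.006 and 0.013 m and angle between the y axis of each of wedge, tape_measure and the x axis of pocket_short, either way round below 0.35 rad and x of tape_measure in the frame of pocket_short between 0.059 and 0.091 m and y of tape_measure in the frame of pocket_short between -0.016 and 0.016 m and z of tape_measure in the frame of pocket_short between 0.006 and 0.013 m and distance of each of file, driver_flat, block from where it was at the start of the episode below 0.03 m); the robot touches nothing.
It also fails if it takes over 96 s, if anything falls off the work surface, if the arm or the gripper's body presses on something with over 40 N, if the wrist force passes 120 N, or if a joint passes its speed limit or range.

## Working session

There is one attempt and no reset: what is moved stays moved. The work goes in short steps, Python scripts to look and compute and a shell command to move; the robot and the scene stay as the last step left them, time stands still between calls to the robot, and variables do not carry over. Pictures are saved under pics/ and viewed, at most 14 in all, crops included, and the job is handed in when it is done.

```bash
ls; mkdir -p pics; cat > h.py <<'E'
import numpy as np, cv2
from plant import r, optics
from scipy.spatial.transform import Rotation as R
def cloud(name):
    s=r.get_state(); im,d=optics.snapshot(name); c=optics.calibration(name)
    f=im.shape[0]/2/np.tan(np.radians(c["vfov"])/2)
    K=np.array([[f,0,c["cx"]],[0,f,c["cy"]],[0,0,1.]])
    h,w=d.shape; u,v=np.meshgrid(np.arange(w),np.arange(h))
    p=cv2.undistortPoints(np.stack([u.ravel(),v.ravel()],1).astype(np.float64)[:,None],K,np.array([c["k1"],0,0,0,0.]))[:,0].reshape(h,w,2)
    X=np.stack([p[...,0]*d,-p[...,1]*d,-d,np.ones_like(d)],-1)
    if "cam_to_world" in c: T=np.array(c["cam_to_world"])
    else:
        B=np.eye(4);B[:3,:3]=R.from_quat(s["eef_rot"]).as_matrix();B[:3,3]=s["tool_pos"]
        T=B@np.array(c["tool_from_camera"])
    W=(X@T.T)[...,:3]; W[d==0]=np.nan
    return im,W
E
python3 - <<'E'
from h import *
s=r.get_state();print(s)
for n in["top","side"]:
    im,W=cloud(n);cv2.imwrite(f"pics/{n}0.png",cv2.resize(im,(800,600),interpolation=cv2.INTER_CUBIC));np.savez(f"{n}0.npz",im=im,W=W)
    print(n,W[192,256],W[100,100],W[100,400],W[300,100],W[300,400])
E
```

```text
pics
{'clock': 0.0, 'q': array([-1.21720842,  0.68999489, -0.1945072 ,  1.56634533,  0.15732799,
        0.90251858, -0.21509245]), 'qd': array([ 0.00244192,  0.00164635, -0.00047585, -0.00102031, -0.0014198 ,
       -0.00074301, -0.00140998]), 'joint_torque': array([ 7.84970744e-04, -5.27565336e+01, -1.26652200e+00, -1.53432423e+01,
       -5.25815960e-02,  6.39840611e-03,  1.64639609e-04]), 'tool_pos': array([0.19633566, 0.59268553, 0.23790273]), 'eef_rot': array([ 1.59161987e-01,  9.87252038e-01, -9.33386983e-04, -6.76077892e-05]), 'contact_force': array([-0.70954026,  0.03488783, -0.3636012 ]), 'moment': array([ 0.00696276,  0.06681219, -0.00943221]), 'finger_force': 0.0, 'opening': 0.9997388564066532}
top [0.49586165 0.04920888 0.0044062 ] [0.768406   0.53752377 0.00822076] [ 0.78867417 -0.38633443  0.00097234] [-0.0395983   0.85226339 -0.80445959] [-1.26418912e-04 -6.67616415e-01 -8.02095434e-01]
side [ 4.99649536e-01  2.28741676e-02 -2.94279497e-04] [-0.07862047  1.47288458 -0.40979966] [ 1.64638242  0.92023763 -0.33758595] [-0.0521109  -0.12214959 -0.20733068] [ 0.75596807 -0.4841113   0.00498401]
```

View pics/top0.png

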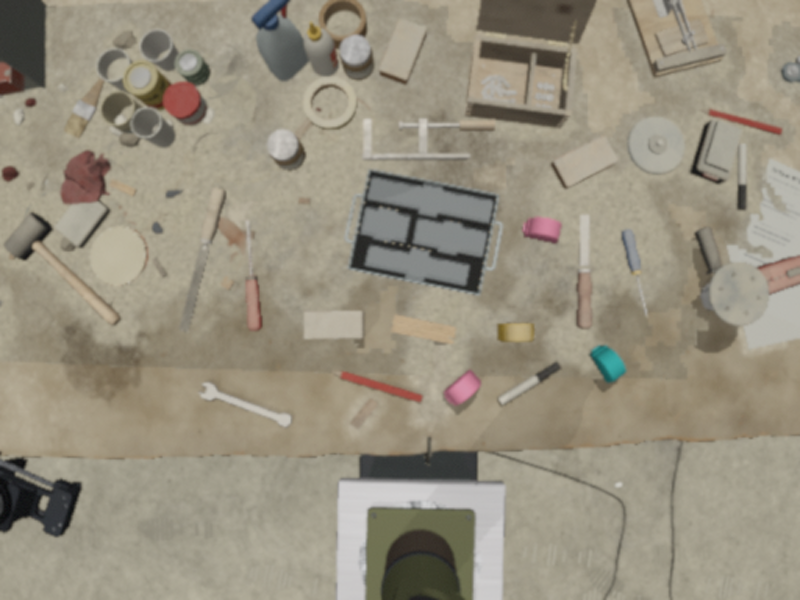

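View pics/side0.png

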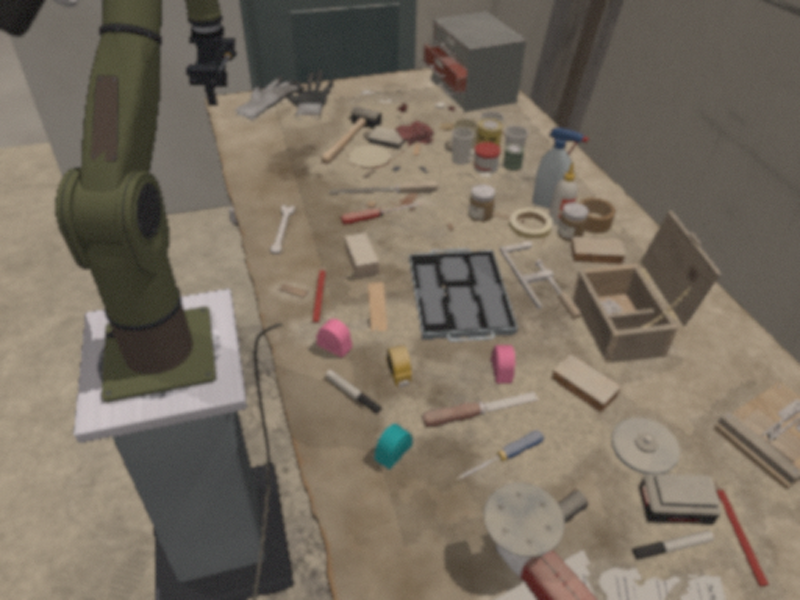

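Top view (800x600): chisel at (585,270) with its blade up, cross-head driver (636,270) with its tip down, tape (516,331), wedge (422,328), block (333,325), tray (425,232). The middle insert has the two pockets. Next, crops and metrics.

```bash
python3 - <<'E'
from h import *
d=np.load("top0.npz");im,W=d["im"],d["W"]
c=im[105:190,220:325];a=cv2.resize(c,None,fx=5.6,fy=5.6,interpolation=cv2.INTER_CUBIC)
c=im[130:250,240:420];b=cv2.resize(c,None,fx=4.4,fy=4.4,interpolation=cv2.INTER_CUBIC)
cv2.imwrite("pics/c1.png",a);cv2.imwrite("pics/c2.png",b);print(a.shape,b.shape)
# blobs above bench
Z=W[...,2]
print("bench",np.nanmedian(Z[190:240,300:400]))
m=(Z>0.009)&(Z<0.09)
m[:,:]&=(W[...,0]>0.25)
n,l,st,ce=cv2.connectedComponentsWithStats(m.astype(np.uint8))
for i in range(1,n):
    if st[i,4]<25: continue
    p=W[l==i]; (cx,cy),(w,h),an=cv2.minAreaRect(p[:,:2].astype(np.float32)) 
    box=cv2.boxPoints(((cx,cy),(w,h),an)); e=box[1]-box[0]; e2=box[2]-box[1]
    if np.linalg.norm(e2)>np.linalg.norm(e): e=e2
    print((ce[i]*1.5625).round(),st[i,4],"c",round(cx,4),round(cy,4),"dim",round(w,3),round(h,3),"ang",round(np.degrees(np.arctan2(e[1],e[0]))%180,1),"zmax",np.percentile(p[:,2],95).round(4))
E
```

```text
(476, 588, 3) (528, 792, 3)
bench 0.0031307074159572235
[31. 47.] 891 c 0.9855 0.8078 dim 0.087 0.224 ang 163.8 zmax 0.087
[322.  82.] 2697 c 0.909 0.2184 dim 0.197 0.336 ang 137.6 zmax 0.0809
[676.  34.] 2107 c 1.0538 -0.4941 dim 0.17 0.155 ang 16.2 zmax 0.048
[402.  50.] 762 c 0.9843 0.0587 dim 0.066 0.12 ang 162.1 zmax 0.0361
[145.  91.] 3720 c 0.8819 0.566 dim 0.282 0.26 ang 66.9 zmax 0.0808
[501.  92.] 3612 c 0.8762 -0.0648 dim 0.205 0.446 ang 109.8 zmax 0.0869
[792.  70.] 125 c 0.9823 -0.7381 dim 0.042 0.042 ang 84.2 zmax 0.0713
[ 4. 72.] 63 c 0.9236 0.8384 dim 0.04 0.023 ang 8.0 zmax 0.0819
[238.  84.] 82 c 0.918 0.3804 dim 0.066 0.05 ang 86.1 zmax 0.0126
[ 18. 116.] 52 c 0.8527 0.8409 dim 0.034 0.018 ang 18.1 zmax 0.0202
[656. 144.] 972 c 0.8124 -0.4466 dim 0.115 0.115 ang 41.3 zmax 0.0189
[721. 155.] 1159 c 0.7853 -0.5928 dim 0.16 0.133 ang 56.0 zmax 0.0584
[325. 138.] 58 c 0.8044 0.2025 dim 0.036 0.025 ang 87.5 zmax 0.0135
[583. 162.] 818 c 0.7674 -0.2971 dim 0.065 0.117 ang 119.3 zmax 0.0371
[162. 190.] 1245 c 0.6909 0.5148 dim 0.18 0.164 ang 34.4 zmax 0.0155
[337. 151.] 2
[... 1351 characters left out ...]
ax 0.0444
[440. 306.] 56 c 0.4873 -0.0272 dim 0.028 0.037 ang 117.8 zmax 0.0142
[333. 324.] 678 c 0.4469 0.1709 dim 0.049 0.106 ang 91.4 zmax 0.0448
[419. 328.] 406 c 0.4427 0.006 dim 0.116 0.035 ang 80.8 zmax 0.0309
[515. 331.] 305 c 0.4416 -0.171 dim 0.035 0.072 ang 91.7 zmax 0.0639
[607. 362.] 350 c 0.3878 -0.3417 dim 0.067 0.039 ang 39.7 zmax 0.0637
[530. 382.] 263 c 0.3444 -0.1988 dim 0.019 0.133 ang 122.9 zmax 0.0195
[462. 388.] 324 c 0.3343 -0.0684 dim 0.037 0.072 ang 131.8 zmax 0.0639
[212. 392.] 26 c 0.3085 0.4042 dim 0.024 0.025 ang 136.0 zmax 0.0119
[231. 399.] 28 c 0.3003 0.3694 dim 0.042 0.01 ang 73.5 zmax 0.0117
[282. 419.] 30 c 0.2637 0.269 dim 0.031 0.019 ang 85.2 zmax 0.0123
```

View pics/c1.png

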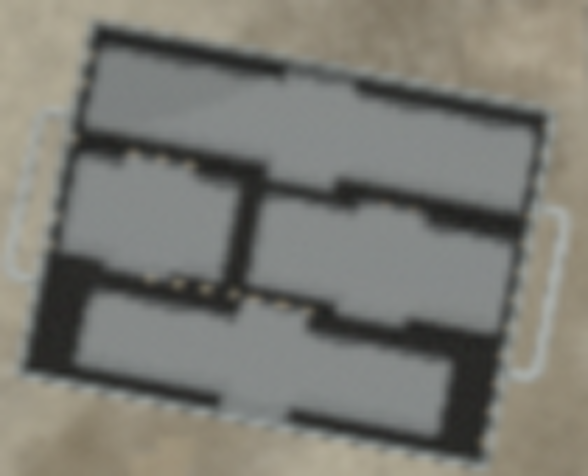

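View pics/c2.png

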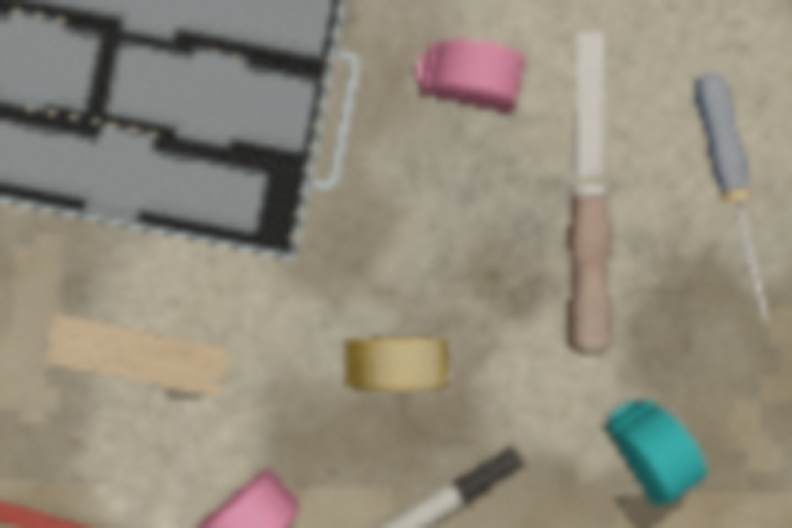

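Crop c1: the rows from top to bottom are chisel pocket, two-pocket insert (tape pocket left, wedge pocket right) and driver pocket. Crop c2: yellow tape (397,363), wedge (138,353), chisel with its blade up, blue driver with its tip down. Next I compute the poses.

```bash
cat >> h.py <<'E'
def to(x,y,z,yaw):
    s=r.get_state(); M=R.from_quat(s["eef_rot"]).as_matrix(); p=np.array(s["tool_pos"])
    cur=np.degrees(np.arctan2(M[1,1],M[0,1])); d=(yaw-cur+180)%360-180
    a=np.radians(yaw); N=np.array([[-np.sin(a),np.cos(a),0],[np.cos(a),np.sin(a),0],[0,0,-1]]).T
    tilt=R.from_matrix(M.T@N).as_rotvec()/np.pi
    print("t",round(s["clock"],2),"pos",p.round(4),"yaw",round(cur,1),"f",s["contact_force"].round(1),"op",round(s["opening"],3),"ff",round(s["finger_force"],1))
    print("  turn(units) ",tilt.round(4)," shift after turn (units)",(N.T@(np.array([x,y,z])-p)/0.025).round(2))
E
python3 - <<'E'
from h import *
d=np.load("top0.npz");im,W=d["im"],d["W"];Z=W[...,2]
for n,(u,v) in dict(chis=(310.5,128),tape=(150,217),wed=(381,263),drv=(264,362),tl=(96,28),tr=(548,115),br=(490,455),bl=(25,370),mid=(290,242)).items():
    i=int(round(105+v/5.6));j=int(round(220+u/5.6)); print(n,np.nanmedian(W[i-1:i+2,j-1:j+2].reshape(-1,3),0).round(4))
def sub(cx,cy,h,zmin=0.0075):
    m=(abs(W[...,0]-cx)<h[0])&(abs(W[...,1]-cy)<h[1])&(Z>zmin); return W[m],im[m]
# wedge profile
P,_=sub(.4427,0.0,(.03,.08),.008); u=np.array([np.cos(np.radians(80.8)),np.sin(np.radians(80.8))]);t=(P[:,:2]-[.4427,.006])@u
for a in np.arange(-.07,.08,.01):
    k=(t>a)&(t<=a+.01); 
    if k.sum(): print("wedge",a.round(3),k.sum(),np.median(P[k,2]).round(4),P[k,:2].mean(0).round(4))
for n,c,h in [("chisel",(.56,-.299),(.13,.025)),("driver",(.56,-.40),(.11,.035))]:
    P,_=sub(*c,h); k=P[:,2]>.013; Q=P[k,:2]; m=Q.mean(0); uu=np.linalg.svd(Q-m)[2][0]; t=(P[:,:2]-m)@uu
    print(n,m.round(4),"ang",np.degrees(np.arctan2(uu[1],uu[0])).round(1),"ends",(m+t.min()*uu).round(4),(m+t.max()*uu).round(4))
P,_=sub(.5,-.55,(.4,.14),.09);print("tall",P[P[:,0]<.75].min(0),P[P[:,0]<.75].max(0))
E
```

```text
chis [ 0.6882 -0.0032  0.0127]
tape [0.6384 0.0792 0.011 ]
wed [ 0.6171 -0.0434  0.0112]
drv [0.5615 0.0179 0.0121]
tl [0.7389 0.1113 0.0196]
tr [ 0.6974 -0.1308  0.0173]
br [ 0.5172 -0.1054  0.0028]
bl [0.5553 0.1447 0.0197]
mid [0.6283 0.0045 0.0088]
wedge -0.07 6 0.0084 [ 0.4354 -0.0558]
wedge -0.06 25 0.009 [ 0.4394 -0.0494]
wedge -0.05 33 0.0097 [ 0.4421 -0.0391]
wedge -0.04 43 0.0116 [ 0.4416 -0.029 ]
wedge -0.03 49 0.0128 [ 0.4436 -0.0192]
wedge -0.02 39 0.0157 [ 0.4401 -0.0089]
wedge -0.01 50 0.017 [0.4447 0.0006]
wedge 0.0 41 0.0192 [0.445  0.0109]
wedge 0.01 39 0.0231 [0.4449 0.0207]
wedge 0.02 41 0.0242 [0.4473 0.0306]
wedge 0.03 39 0.0268 [0.4487 0.0406]
wedge 0.04 39 0.0284 [0.4508 0.0501]
wedge 0.05 34 0.0301 [0.4517 0.0595]
chisel [ 0.5369 -0.2983] ang 179.7 ends [ 0.6898 -0.2993] [ 0.4345 -0.2977]
driver [ 0.5933 -0.3918] ang -165.4 ends [ 0.6597 -0.3744] [ 0.466 -0.425]
tall [ 0.46263296 -0.61955372  0.09345986] [ 0.57336183 -0.50363851  0.10762776]
```

```bash
T='[0,0,0,0,0,0.0393]'
python3 -m pendant '[[0,0,0,0,0,0.0393],[0,0,0,0,0,0.0393],[0,0,0,0,0,0.0393],[0,0,0,0,0,0.0393],[0,0,0,0,0,0.0393]]' 1 20
python3 -m pendant '[[0,0,0,0,0,0.0393],[0,0,0,0,0,0.0393],[0,0,0,0,0,0.0393],[0,0,0,0,0,0.0393],[0,0,0,0,0,0.0393]]'
python3 -m pendant '[[-0.8,0.9,0,0,0,0],[-0.8,0.9,0,0,0,0],[-0.8,0.9,0,0,0,0],[-0.8,0.9,0,0,0,0],[-0.8,0.9,0,0,0,0]]'
python3 -m pendant '[[-0.8,0.9,0,0,0,0],[-0.8,0.9,0,0,0,0],[-0.8,0.9,0,0,0,0],[-0.8,0.9,0,0,0,0],[-0.8,0.9,0,0,0,0]]'
python3 -m pendant '[[-0.8,0.9,0,0,0,0],[-0.8,0.9,0,0,0,0],[0,0,0,0,0,0]]'
python3 -c "
from h import *
to(.4416,-.171,.15,1)"
```

```text
clock: 0.52
tool_pos: [0.1963, 0.593, 0.2383]
eef_rot: [0.454, 0.891, -0.001, 0.0]
contact_force: [-0.3, 0.2, 0.5]
opening: 0.999
finger_force: 0.0
clock: 0.93
tool_pos: [0.1962, 0.593, 0.2383]
eef_rot: [0.703, 0.711, -0.0, 0.0]
contact_force: [-0.7, -0.2, 0.6]
opening: 1.003
finger_force: 0.0
clock: 1.35
tool_pos: [0.3112, 0.494, 0.2383]
eef_rot: [0.701, 0.713, -0.0, 0.0]
contact_force: [0.2, -0.8, 0.0]
opening: 1.003
finger_force: 0.0
clock: 1.77
tool_pos: [0.4254, 0.3958, 0.2384]
eef_rot: [0.701, 0.713, -0.0, -0.0]
contact_force: [0.3, 0.5, 0.6]
opening: 1.0
finger_force: 0.0
clock: 2.02
tool_pos: [0.4762, 0.351, 0.2387]
eef_rot: [0.705, 0.709, -0.0, 0.003]
contact_force: [0.1, -1.3, 0.1]
opening: 1.0
finger_force: 0.0
t 2.02 pos [0.4762 0.351  0.2387] yaw 0.3 f [ 0.1 -1.3  0.1] op 1.0 ff 0.0
  turn(units)  [ 0.0013  0.0014 -0.0036]  shift after turn (units) [-20.85  -1.75   3.55]
```

```bash
python3 -m pendant '[[-1,-0.08,0.17,0,0,-0.0036],[-1,-0.08,0.17,0,0,0],[-1,-0.08,0.17,0,0,0],[-1,-0.08,0.17,0,0,0],[-1,-0.08,0.17,0,0,0]]' >/dev/null
python3 -m pendant '[[-1,-0.08,0.17,0,0,0],[-1,-0.08,0.17,0,0,0],[-1,-0.08,0.17,0,0,0],[-1,-0.08,0.17,0,0,0],[-1,-0.08,0.17,0,0,0]]' >/dev/null
python3 -m pendant '[[-1,-0.08,0.17,0,0,0],[-1,-0.08,0.17,0,0,0],[-1,-0.08,0.17,0,0,0],[-1,-0.08,0.17,0,0,0],[-1,-0.08,0.17,0,0,0]]' >/dev/null
python3 -m pendant '[[-1,-0.08,0.17,0,0,0],[-1,-0.08,0.17,0,0,0],[-1,-0.08,0.17,0,0,0],[-1,-0.08,0.17,0,0,0],[-0.8,-0.08,0.17,0,0,0]]' 
python3 -m pendant '[[0,0,0,0,0,0],[0,0,0,0,0,0]]' >/dev/null
python3 - <<'E'
from h import *
to(.4416,-.171,.025,1)
im,W=cloud("wrist");cv2.imwrite("pics/w1.png",im)
m=(W[...,2]>.055)&(W[...,2]<.075);P=W[m];k=(abs(P[:,0]-.44)<.06)&(abs(P[:,1]+.17)<.07);P=P[k][:,:2].astype(np.float32)
print(len(P),cv2.minAreaRect(P),np.nanmedian(W[...,2]))
E
```

```text
clock: 3.68
tool_pos: [0.4435, -0.14, 0.1533]
eef_rot: [0.698, 0.716, -0.0, 0.0]
contact_force: [0.5, -0.6, 0.3]
opening: 1.0
finger_force: 0.0
t 3.85 pos [ 0.4434 -0.1388  0.1534] yaw 1.4 f [-0.5  0.2 -0.7] op 0.999 ff 0.0
  turn(units)  [-0.0002 -0.0001  0.0024]  shift after turn (units) [-1.29 -0.09  5.14]
2049 ((0.4411250948905945, -0.16948500275611877), (0.03449954465031624, 0.042996253818273544), 1.1187337636947632) 0.01038285464962957
```

View pics/w1.png

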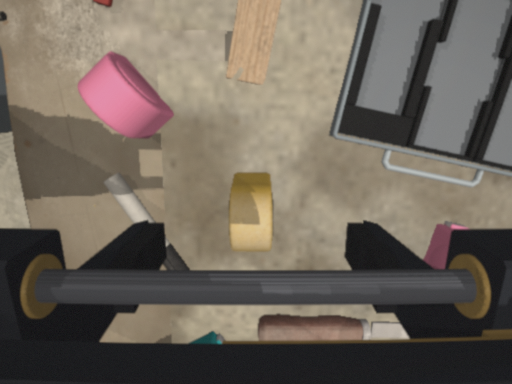

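Wrist view: yellow tape at (251,211), squarely between the fingers and matching the estimate. Descending and gripping.

```bash
python3 -m pendant '[[-0.65,-0.05,0,0,0,0],[-0.65,-0.05,0,0,0,0],[0,0,0.9,0,0,0],[0,0,0.9,0,0,0],[0,0,0.9,0,0,0]]' 0.5 25 >/dev/null
python3 -m pendant '[[0,0,0.9,0,0,0],[0,0,0.9,0,0,0],[0,0,0.6,0,0,0],[0,0,0,0,0,0]]' >/dev/null
python3 -m pendant '[[0,0,0,0,0,0],[0,0,0,0,0,0],[0,0,0,0,0,0],[0,0,0,0,0,0],[0,0,0,0,0,0]]' -1 25
python3 -m pendant '[[0,0,0,0,0,0],[0,0,-0.8,0,0,0],[0,0,-0.8,0,0,0],[0,0,-0.8,0,0,0],[0,0,-0.8,0,0,0]]' 
python3 -c "
from h import *
to(.6385,.0805,.110,-10)"
```

```text
clock: 5.07
tool_pos: [0.4424, -0.1707, 0.027]
eef_rot: [0.697, 0.717, 0.0, 0.0]
contact_force: [-2.8, 0.1, 1.6]
opening: 0.393
finger_force: 1.3
clock: 5.48
tool_pos: [0.4419, -0.1707, 0.107]
eef_rot: [0.697, 0.717, -0.0, -0.0]
contact_force: [0.8, -0.4, -2.7]
opening: 0.384
finger_force: 25.0
t 5.48 pos [ 0.4419 -0.1707  0.107 ] yaw 1.6 f [ 0.8 -0.4 -2.7] op 0.384 ff 25.0
  turn(units)  [-0.0001 -0.0001  0.0643]  shift after turn (units) [11.26  6.   -0.12]
```

```bash
python3 -m pendant '[[0,0,-0.3,0,0,0.032],[0,0,-0.3,0,0,0.032],[0.94,0.5,0,0,0,0],[0.94,0.5,0,0,0,0],[0.94,0.5,0,0,0,0]]' >/dev/null
python3 -m pendant '[[0.94,0.5,0,0,0,0],[0.94,0.5,0,0,0,0],[0.94,0.5,0,0,0,0],[0.94,0.5,0,0,0,0],[0.94,0.5,0,0,0,0]]' >/dev/null
python3 -m pendant '[[0.94,0.5,0,0,0,0],[0.94,0.5,0,0,0,0],[0.94,0.5,0,0,0,0],[0.94,0.5,0,0,0,0],[0,0,0,0,0,0]]'
python3 -c "
from h import *
to(.6385,.0805,.038,-10)"
```

```text
clock: 6.73
tool_pos: [0.6414, 0.0888, 0.1211]
eef_rot: [0.763, 0.646, 0.003, -0.001]
contact_force: [-0.2, 0.8, -1.6]
opening: 0.384
finger_force: 25.0
t 6.73 pos [0.6414 0.0888 0.1211] yaw -9.5 f [-0.2  0.8 -1.6] op 0.384 ff 25.0
  turn(units)  [ 0.001  -0.002   0.0026]  shift after turn (units) [-0.35 -0.06  3.32]
```

```bash
python3 -m pendant '[[-0.32,-0.05,0,0,0,0.0026],[0,0,0.7,0,0,0],[0,0,0.7,0,0,0],[0,0,0.7,0,0,0],[0,0,0.5,0,0,0]]' 
python3 -m pendant '[[0,0,0.4,0,0,0],[0,0,0.3,0,0,0],[0,0,0,0,0,0],[0,0,0,0,0,0]]'
python3 -c "
from h import *
to(.6385,.0805,.038,-10)"
```

```text
clock: 7.15
tool_pos: [0.634, 0.0709, 0.0548]
eef_rot: [0.769, 0.639, -0.002, -0.0]
contact_force: [-0.5, 0.3, -1.6]
opening: 0.386
finger_force: 25.0
clock: 7.48
tool_pos: [0.6361, 0.073, 0.0388]
eef_rot: [0.768, 0.64, 0.0, 0.0]
contact_force: [0.8, 0.1, -1.8]
opening: 0.388
finger_force: 25.0
t 7.48 pos [0.6361 0.073  0.0388] yaw -10.4 f [ 0.8  0.1 -1.8] op 0.388 ff 25.0
  turn(units)  [ 0.0001  0.     -0.0024]  shift after turn (units) [0.31 0.04 0.03]
```

```bash
python3 -m pendant '[[0.3,0.04,0,0,0,-0.0024],[0,0,0,0,0,0],[0,0,0,0,0,0]]'
python3 -m pendant '[[0,0,0,0,0,0],[0,0,0,0,0,0],[0,0,0,0,0,0]]' 0.2
python3 -m pendant '[[0,0,-0.8,0,0,0],[0,0,-0.9,0,0,0],[0,0,-0.9,0,0,0],[0,0,-0.9,0,0,0],[0,0,-0.6,0,0,0]]' 
python3 -m pendant '[[0,0,0,0,0,0],[0,0,0,0,0,0]]' >/dev/null
python3 - <<'E'
from h import *
to(.446,.0185,.10,-9)
im,W=cloud("wrist");cv2.imwrite("pics/w2.png",im)
E
```

```text
clock: 7.73
tool_pos: [0.6388, 0.0821, 0.039]
eef_rot: [0.765, 0.644, 0.001, -0.0]
contact_force: [-0.6, 0.0, -2.0]
opening: 0.384
finger_force: 25.0
clock: 7.98
tool_pos: [0.6386, 0.0806, 0.0391]
eef_rot: [0.766, 0.643, 0.0, 0.0]
contact_force: [-0.1, 0.2, 0.8]
opening: 0.582
finger_force: 0.0
clock: 8.4
tool_pos: [0.6393, 0.0806, 0.1437]
eef_rot: [0.766, 0.643, 0.001, 0.001]
contact_force: [1.0, 0.6, -0.5]
opening: 0.604
finger_force: 0.0
t 8.57 pos [0.6388 0.0807 0.1419] yaw -10.0 f [ 0.1 -0.  -0.1] op 0.604 ff 0.0
  turn(units)  [ 0.0006 -0.0002 -0.0055]  shift after turn (units) [-3.66 -7.23  1.68]
```

View pics/w2.png

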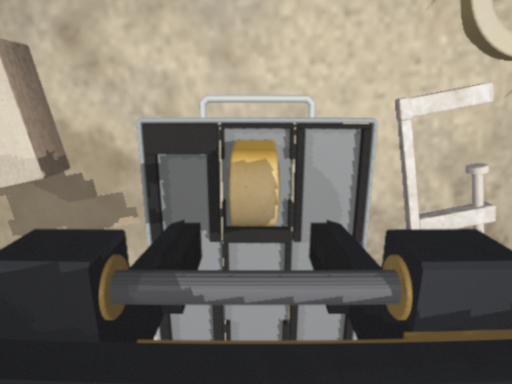

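Wrist view: the tape stands in its pocket at (255,185). Now the wedge.

```bash
python3 -m pendant '[[-0.46,-0.9,0.2,0,0,-0.0055],[-0.46,-0.9,0.2,0,0,0],[-0.46,-0.9,0.2,0,0,0],[-0.46,-0.9,0.2,0,0,0],[-0.46,-0.9,0.2,0,0,0]]' >/dev/null
python3 -m pendant '[[-0.46,-0.9,0.2,0,0,0],[-0.46,-0.9,0.2,0,0,0],[-0.44,-0.9,0.2,0,0,0],[0,0,0,0,0,0],[0,0,0,0,0,0]]' >/dev/null
python3 -m pendant '[[0,0,0,0,0,0],[0,0,0,0,0,0]]' >/dev/null
python3 - <<'E'
from h import *
to(.446,.0185,.012,-9)
im,W=cloud("wrist");np.savez("w3.npz",im=im,W=W)
m=(W[...,2]>.006)&(W[...,2]<.05)&(abs(W[...,0]-.445)<.04)&(abs(W[...,1]-.0)<.085)
P=W[m]
(c,s,a)=cv2.minAreaRect(P[:,:2].astype(np.float32));print(c,s,a,P[:,2].max(),P[:,1].min(),P[:,1].max())
cv2.imwrite("pics/w3.png",im)
E
```

```text
t 9.62 pos [0.4476 0.0194 0.1009] yaw -9.0 f [0.1 0.1 1.1] op 0.6 ff 0.0
  turn(units)  [ 0.0005 -0.0002  0.0003]  shift after turn (units) [-0.04 -0.06  3.56]
(0.44500377774238586, 0.004693705588579178) (0.07995261996984482, 0.11873672902584076) 0.05122729018330574 0.03312732577313063 -0.054642698308745505 0.06405612435312669
```

View pics/w3.png

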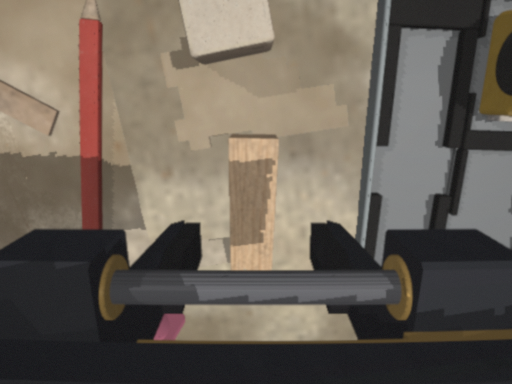

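Wedge at (252,195), aligned between the fingers.

```bash
python3 -m pendant '[[-0.02,-0.05,0.7,0,0,0],[0,0,0.8,0,0,0],[0,0,0.8,0,0,0],[0,0,0.7,0,0,0],[0,0,0.56,0,0,0]]' >/dev/null
python3 -m pendant '[[0,0,0,0,0,0],[0,0,0,0,0,0],[0,0,0,0,0,0]]'
python3 -m pendant '[[0,0,0,0,0,0],[0,0,0,0,0,0],[0,0,0,0,0,0],[0,0,0,0,0,0],[0,0,0,0,0,0]]' -1 25
python3 -m pendant '[[0,0,-0.8,0,0,0],[0,0,-0.8,0,0,0],[0,0,-0.8,0,0,0],[0,0,0,0,0,0],[0,0,0,0,0,0]]' 
python3 -c "
from h import *
to(.6166+.014*.174,-.0436+.014*.985,.025,-10)"
```

```text
clock: 10.33
tool_pos: [0.4532, 0.0191, 0.0194]
eef_rot: [0.76, 0.65, -0.006, -0.005]
contact_force: [0.2, 0.3, 0.2]
opening: 0.602
finger_force: 0.0
clock: 10.75
tool_pos: [0.4527, 0.0191, 0.0195]
eef_rot: [0.76, 0.65, -0.006, -0.005]
contact_force: [-1.1, -0.0, 6.5]
opening: 0.379
finger_force: 24.9
clock: 11.17
tool_pos: [0.4548, 0.0191, 0.0797]
eef_rot: [0.76, 0.65, -0.005, -0.004]
contact_force: [-0.5, -0.2, -0.5]
opening: 0.381
finger_force: 24.9
t 11.17 pos [0.4548 0.0191 0.0797] yaw -9.0 f [-0.5 -0.2 -0.5] op 0.381 ff 24.9
  turn(units)  [-0.0041  0.0009  0.0057]  shift after turn (units) [-0.79  6.81  2.19]
```

```bash
python3 - <<'E'
from h import *
print(r.get_state()["q"])
im,W=cloud("side");cv2.imwrite("pics/s1.png",cv2.resize(im[120:260,180:360],(800,622))[:600])
im,W=cloud("wrist");m=np.zeros(W.shape[:2],bool);m[130:210,235:272]=1
for v in range(120,265,12): print(v,W[v,250].round(4))
E
```

```text
[-0.18990023  0.78934335  0.07751893  2.18705884 -0.30474656  0.18817396
  0.00856688]
120 [ 0.4585  0.0719 -0.0007]
132 [4.573e-01 6.400e-02 2.000e-04]
144 [0.456  0.0559 0.001 ]
156 [0.459  0.0602 0.079 ]
168 [0.4588 0.0571 0.0911]
180 [0.4579 0.0515 0.0889]
192 [0.457  0.0463 0.0892]
204 [0.456  0.0404 0.0878]
216 [0.4548 0.0337 0.0846]
228 [0.4538 0.0277 0.0841]
240 [0.4527 0.0211 0.0828]
252 [0.4515 0.014  0.0809]
264 [0.4504 0.0071 0.0799]
```

View pics/s1.png

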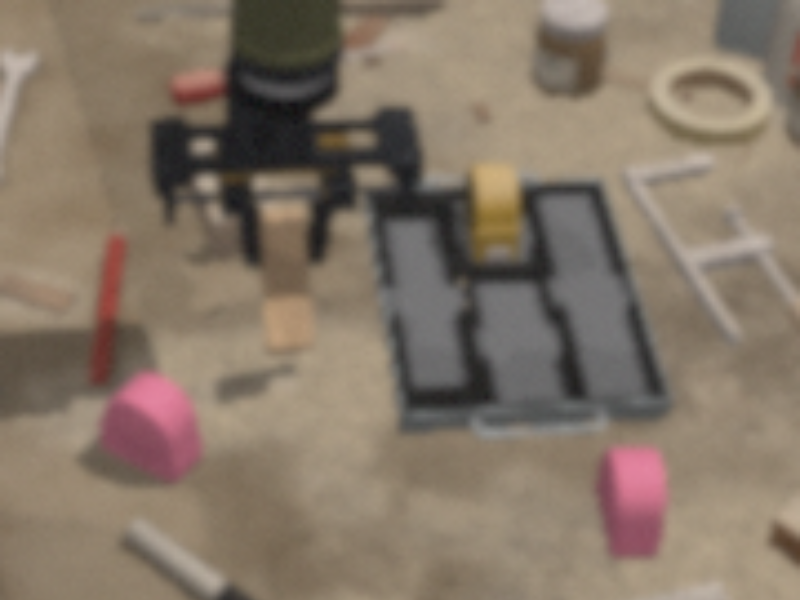

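Side view: the wedge hangs level in the fingers, gripped near its top (the arm bottomed out at 19 mm). I'll carry it gently.

```bash
python3 -m pendant '[[0,0.3,-0.2,-0.0041,0.0009,0.0057],[-0.08,0.5,-0.2,0,0,0],[-0.08,0.6,0,0,0,0],[-0.08,0.6,0,0,0,0],[-0.08,0.6,0,0,0,0]]' >/dev/null
python3 -m pendant '[[-0.08,0.6,0,0,0,0],[-0.08,0.6,0,0,0,0],[-0.08,0.6,0,0,0,0],[-0.08,0.6,0,0,0,0],[-0.08,0.6,0,0,0,0]]' >/dev/null
python3 -m pendant '[[-0.08,0.6,0,0,0,0],[0,0.4,0,0,0,0],[0,0.2,0,0,0,0],[0,0,0,0,0,0],[0,0,0,0,0,0]]' 
python3 -m pendant '[[0,0,0,0,0,0],[0,0,0,0,0,0],[0,0,0,0,0,0]]' >/dev/null
python3 - <<'E'
from h import *
to(.6166+.014*.174,-.0436+.014*.985,.030,-10)
im,W=cloud("wrist")
for v in range(130,265,15): print(v,W[v,250].round(4))
E
```

```text
clock: 12.52
tool_pos: [0.6172, -0.03, 0.0878]
eef_rot: [0.766, 0.643, -0.002, -0.001]
contact_force: [0.8, 0.4, 0.6]
opening: 0.376
finger_force: 24.9
t 12.77 pos [ 0.6174 -0.0299  0.0884] yaw -10.0 f [-0.5  0.2 -0.8] op 0.379 ff 24.9
  turn(units)  [-0.0011  0.0001  0.    ]  shift after turn (units) [0.01 0.06 2.34]
130 [0.6224 0.0164 0.011 ]
145 [0.6205 0.0063 0.0103]
160 [0.623 0.011 0.098]
175 [0.6219 0.0047 0.0987]
190 [ 0.6207 -0.002   0.0984]
205 [ 0.6193 -0.0091  0.097 ]
220 [ 0.6179 -0.0171  0.0945]
235 [ 0.6164 -0.025   0.0929]
250 [ 0.6148 -0.0338  0.0905]
```

```bash
python3 -m pendant '[[0,0.06,0.4,-0.0011,0,0],[0,0,0.5,0,0,0],[0,0,0.5,0,0,0],[0,0,0.5,0,0,0],[0,0,0.3,0,0,0]]' >/dev/null
python3 -m pendant '[[0,0,0.1,0,0,0],[0,0,0,0,0,0],[0,0,0,0,0,0],[0,0,0,0,0,0]]'
python3 -m pendant '[[0,0,0,0,0,0],[0,0,0,0,0,0],[0,0,0,0,0,0]]' 0.1
python3 -m pendant '[[0,0,-0.8,0,0,0],[0,0,-0.9,0,0,0],[0,0,-0.9,0,0,0],[0,0,-0.9,0,0,0],[0,0,-0.8,0,0,0]]' 
python3 -m pendant '[[0,0,0,0,0,0],[0,0,0,0,0,0],[0,0,0,0,0,0]]' >/dev/null
python3 - <<'E'
from h import *
to(.513,-.299,.12,-90)
im,W=cloud("wrist");cv2.imwrite("pics/w4.png",im)
for v in range(130,265,15): print(v,W[v,250].round(4))
E
```

```text
clock: 13.57
tool_pos: [0.6193, -0.0304, 0.0304]
eef_rot: [0.766, 0.643, -0.0, 0.0]
contact_force: [0.1, -0.1, -1.4]
opening: 0.375
finger_force: 24.9
clock: 13.82
tool_pos: [0.6196, -0.0304, 0.0309]
eef_rot: [0.766, 0.643, 0.0, 0.001]
contact_force: [-0.2, 0.3, -0.4]
opening: 0.547
finger_force: 0.0
clock: 14.23
tool_pos: [0.6196, -0.0304, 0.1399]
eef_rot: [0.766, 0.643, 0.0, 0.001]
contact_force: [0.3, -0.2, -0.2]
opening: 0.549
finger_force: 0.0
t 14.48 pos [ 0.6188 -0.0301  0.1378] yaw -10.0 f [-0.8 -0.4 -0.1] op 0.547 ff 0.0
  turn(units)  [0.000e+00 2.000e-04 4.445e-01]  shift after turn (units) [-4.23 10.76  0.71]
130 [0.6226 0.0122 0.0108]
145 [0.6216 0.0037 0.0418]
160 [ 0.6194 -0.008   0.0385]
175 [ 0.6172 -0.0202  0.0358]
190 [ 0.6148 -0.0328  0.0334]
205 [ 0.6124 -0.0463  0.0301]
220 [ 0.6098 -0.0603  0.0271]
235 [ 0.607  -0.0755  0.0228]
250 [ 0.6042 -0.0904  0.0209]
```

View pics/w4.png

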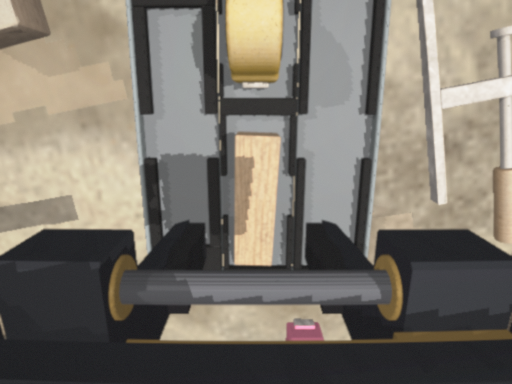

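Wrist view: the wedge lies in its pocket at (257,200), heights consistent with the floor. Next the chisel.

```bash
python3 -m pendant '[[0,0,0,0,0,0.037],[0,0,0,0,0,0.037],[0,0,0,0,0,0.037],[0,0,0,0,0,0.037],[0,0,0,0,0,0.037]]' >/dev/null
python3 -m pendant '[[0,0,0,0,0,0.037],[0,0,0,0,0,0.037],[0,0,0,0,0,0.037],[0,0,0,0,0,0.037],[0,0,0,0,0,0.037]]' >/dev/null
python3 -m pendant '[[0,0,0,0,0,0.037],[0,0,0,0,0,0.037],[-0.35,0.9,0,0,0,0],[-0.35,0.9,0,0,0,0],[-0.35,0.9,0,0,0,0]]' >/dev/null
python3 -m pendant '[[-0.35,0.9,0,0,0,0],[-0.35,0.9,0,0,0,0],[-0.35,0.9,0,0,0,0],[-0.35,0.9,0,0,0,0],[-0.35,0.9,0,0,0,0]]' >/dev/null
python3 -m pendant '[[-0.35,0.9,0,0,0,0],[-0.35,0.9,0,0,0,0],[-0.35,0.9,0,0,0,0],[-0.35,0.8,0,0,0,0],[0,0,0,0,0,0]]' >/dev/null
python3 -m pendant '[[0,0,0,0,0,0],[0,0,0,0,0,0],[0,0,0,0,0,0]]' >/dev/null
python3 - <<'E'
from h import *
to(.513,-.299,.009,-90)
im,W=cloud("wrist")
m=(W[...,2]>.016)&(W[...,2]<.04)&(abs(W[...,0]-.55)<.12)&(abs(W[...,1]+.3)<.03)
P=W[m][:,:2].astype(np.float32);print(len(P),P.min(0),P.max(0),cv2.minAreaRect(P),cv2.fitLine(P,2,0,.01,.01).ravel())
cv2.imwrite("pics/w5.png",im)
E
```

```text
t 16.87 pos [ 0.5154 -0.2959  0.1377] yaw -89.8 f [ 0.5  0.6 -0.4] op 0.55 ff 0.0
  turn(units)  [-0.0004 -0.0001  0.0012]  shift after turn (units) [-0.1   0.12  5.15]
4241 [ 0.45118195 -0.3158806 ] [ 0.6558887  -0.28689095] ((0.553530752658844, -0.30103471875190735), (0.20463617146015167, 0.028972825035452843), 0.24408233165740967) [ 0.99999934 -0.00114919  0.5156532  -0.3016234 ]
```

View pics/w5.png

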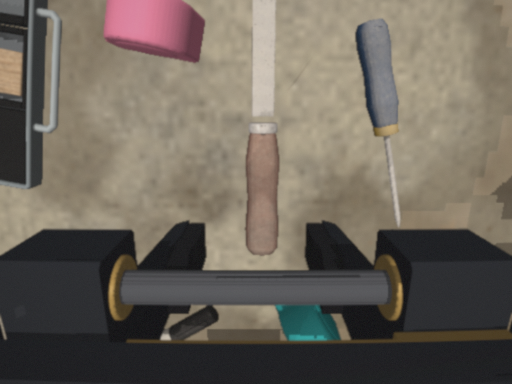

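Chisel handle centred between the fingers at (262,190). Driver at (378,110) with its tip down.

```bash
python3 -m pendant '[[0,0.22,0.8,0,0,0],[0,0,0.9,0,0,0],[0,0,0.9,0,0,0],[0,0,0.9,0,0,0],[0,0,0.8,0,0,0]]' >/dev/null
python3 -m pendant '[[0,0,0.6,0,0,0],[0,0,0.25,0,0,0],[0,0,0,0,0,0],[0,0,0,0,0,0]]'
python3 -m pendant '[[0,0,0,0,0,0],[0,0,0,0,0,0],[0,0,0,0,0,0],[0,0,0,0,0,0],[0,0,0,0,0,0]]' -1 35
python3 -m pendant '[[0,0,-0.7,0,0,0],[0,0,-0.8,0,0,0],[0,0,-0.8,0,0,0],[0,0,-0.8,0,0,0],[0,0,-0.4,0,0,0]]' 
python3 -m pendant '[[0,0,0,0,0,0],[0,0,0,0,0,0],[0,0,0,0,0,0]]' >/dev/null
python3 - <<'E'
from h import *
to(.6885-.045*.174,-.0045-.045*.985,.1,-10)
E
```

```text
clock: 17.67
tool_pos: [0.5153, -0.3031, 0.01]
eef_rot: [1.0, 0.001, 0.001, 0.0]
contact_force: [0.0, -0.2, -0.3]
opening: 0.552
finger_force: 0.0
clock: 18.08
tool_pos: [0.5154, -0.303, 0.0106]
eef_rot: [1.0, 0.001, 0.001, -0.0]
contact_force: [-0.6, 2.6, 6.2]
opening: 0.319
finger_force: 35.0
clock: 18.5
tool_pos: [0.5154, -0.3044, 0.0994]
eef_rot: [1.0, 0.0, 0.001, 0.001]
contact_force: [-1.0, -0.3, -1.3]
opening: 0.319
finger_force: 35.0
t 18.75 pos [ 0.5142 -0.3028  0.0961] yaw -89.9 f [ 0.3  0.  -1.7] op 0.316 ff 35.0
  turn(units)  [-4.00e-04  0.00e+00 -4.44e-01]  shift after turn (units) [11.16  4.79 -0.16]
```

```bash
python3 -m pendant '[[0,0,-0.2,0,0,-0.037],[0,0,-0.2,0,0,-0.037],[0,0,-0.2,0,0,-0.037],[0,0,-0.2,0,0,-0.037],[0,0,-0.2,0,0,-0.037]]' >/dev/null
python3 -m pendant '[[0,0,-0.2,0,0,-0.037],[0,0,0,0,0,-0.037],[0,0,0,0,0,-0.037],[0,0,0,0,0,-0.037],[0,0,0,0,0,-0.037]]' >/dev/null
python3 -m pendant '[[0,0,0,0,0,-0.037],[0,0,0,0,0,-0.037],[0.5,0.2,0,0,0,0],[0.9,0.39,0,0,0,0],[0.9,0.39,0,0,0,0]]' >/dev/null
python3 -m pendant '[[0.9,0.39,0,0,0,0],[0.9,0.39,0,0,0,0],[0.9,0.39,0,0,0,0],[0.9,0.39,0,0,0,0],[0.9,0.39,0,0,0,0]]' >/dev/null
python3 -m pendant '[[0.9,0.39,0,0,0,0],[0.9,0.39,0,0,0,0],[0.9,0.39,0,0,0,0],[0.9,0.39,0,0,0,0],[0.5,0.2,0,0,0,0]]' >/dev/null
python3 -m pendant '[[0,0,0,0,0,0],[0,0,0,0,0,0],[0,0,0,0,0,0],[0,0,0,0,0,0]]'
python3 - <<'E'
from h import *
to(.6885-.045*.174,-.0045-.045*.985,.026,-10)
im,W=cloud("wrist");cv2.imwrite("pics/w6.png",im)
Z=W[...,2];m=(Z>.11)&(Z<.16);m[230:]=0;P=W[m]
print(len(P),P.min(0),P.max(0),cv2.fitLine(P,2,0,.01,.01).ravel())
E
```

```text
clock: 21.17
tool_pos: [0.6765, -0.058, 0.1271]
eef_rot: [0.767, 0.641, -0.001, 0.001]
contact_force: [-0.9, 0.0, -2.0]
opening: 0.323
finger_force: 35.0
t 21.17 pos [ 0.6765 -0.058   0.1271] yaw -10.2 f [-0.9  0.  -2. ] op 0.323 ff 35.0
  turn(units)  [-0.      0.0007 -0.0012]  shift after turn (units) [0.39 0.1  4.05]
11179 [ 0.65093553 -0.0533435   0.11987182] [0.70631226 0.04683375 0.14576337] [ 0.17060682  0.9744168  -0.14630537  0.6865433  -0.00460123  0.13509172]
```

View pics/w6.png

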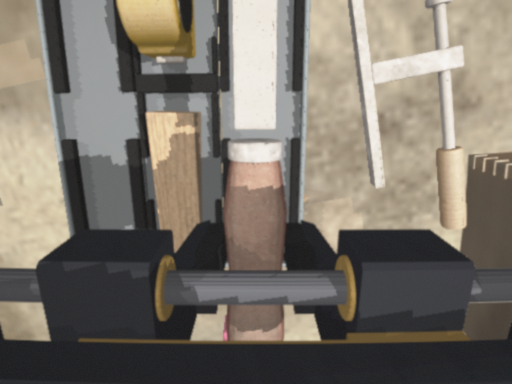

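Wrist view: the chisel is held over its pocket, aligned with the insert (ferrule at (255,150)). Lowering it.

```bash
python3 -m pendant '[[0.2,0.05,0.4,0,0,0],[0.19,0.05,0.6,0,0,0],[0,0,0.6,0,0,0],[0,0,0.6,0,0,0],[0,0,0.6,0,0,0]]' >/dev/null
python3 -m pendant '[[0,0,0.6,0,0,0],[0,0,0.4,0,0,0],[0,0,0.2,0,0,0],[0,0,0,0,0,0],[0,0,0,0,0,0]]'
python3 -m pendant '[[0,0,0,0,0,0],[0,0,0,0,0,0]]'
python3 -c "
from h import *
to(.6885-.045*.174,-.0045-.045*.985,.0255,-10)"
```

```text
clock: 22.05
tool_pos: [0.6821, -0.0465, 0.0273]
eef_rot: [0.766, 0.643, 0.0, 0.001]
contact_force: [-0.8, -0.0, -2.9]
opening: 0.319
finger_force: 35.0
clock: 22.22
tool_pos: [0.6827, -0.0465, 0.0283]
eef_rot: [0.766, 0.643, 0.001, 0.001]
contact_force: [0.3, -1.0, -2.1]
opening: 0.322
finger_force: 35.0
t 22.22 pos [ 0.6827 -0.0465  0.0283] yaw -10.0 f [ 0.3 -1.  -2.1] op 0.322 ff 35.0
  turn(units)  [ 0.0009  0.0001 -0.0001]  shift after turn (units) [-0.1  -0.06  0.11]
```

```bash
python3 -m pendant '[[-0.1,-0.06,0.1,0,0,0],[0,0,0,0,0,0],[0,0,0,0,0,0]]'
python3 -m pendant '[[0,0,0,0,0,0],[0,0,0,0,0,0],[0,0,0,0,0,0]]' -0.1
python3 -m pendant '[[0,0,-0.6,0,0,0],[0,0,-0.9,0,0,0],[0,0,-0.9,0,0,0],[0,0,-0.9,0,0,0],[0,0,-0.7,0,0,0]]' 
python3 -m pendant '[[0,0,0,0,0,0],[0,0,0,0,0,0],[0,0,0,0,0,0]]' >/dev/null
python3 - <<'E'
from h import *
to(.599,-.391,.12,-77)
im,W=cloud("wrist");cv2.imwrite("pics/w7.png",im)
E
```

```text
clock: 22.47
tool_pos: [0.6797, -0.049, 0.0249]
eef_rot: [0.766, 0.643, 0.0, 0.001]
contact_force: [-0.3, 0.1, -1.5]
opening: 0.321
finger_force: 35.0
clock: 22.72
tool_pos: [0.6804, -0.0485, 0.0252]
eef_rot: [0.766, 0.643, 0.001, 0.001]
contact_force: [-0.1, 0.6, 0.4]
opening: 0.452
finger_force: 0.0
clock: 23.13
tool_pos: [0.6808, -0.0487, 0.1281]
eef_rot: [0.766, 0.643, 0.001, 0.002]
contact_force: [1.0, -0.3, 0.1]
opening: 0.45
finger_force: 0.0
t 23.38 pos [ 0.6793 -0.0483  0.1246] yaw -10.0 f [0.1 0.2 0.6] op 0.451 ff 0.0
  turn(units)  [1.000e-04 1.000e-04 3.722e-01]  shift after turn (units) [-6.21 12.63  0.18]
```

View pics/w7.png

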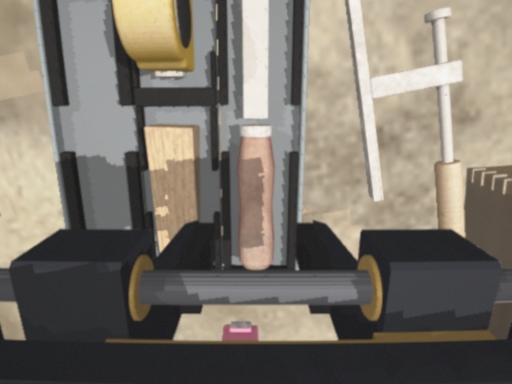

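Wrist view: the chisel lies in its pocket at (256,190). Next the driver.

```bash
python3 -m pendant '[[0,0,0,0,0,0.0372],[0,0,0,0,0,0.0372],[0,0,0,0,0,0.0372],[0,0,0,0,0,0.0372],[0,0,0,0,0,0.0372]]' >/dev/null
python3 -m pendant '[[0,0,0,0,0,0.0372],[0,0,0,0,0,0.0372],[0,0,0,0,0,0.0372],[0,0,0,0,0,0.0372],[0,0,0,0,0,0.0372]]' >/dev/null
python3 -m pendant '[[-0.4,0.8,0,0,0,0],[-0.4,0.8,0,0,0,0],[-0.4,0.8,0,0,0,0],[-0.4,0.8,0,0,0,0],[-0.4,0.8,0,0,0,0]]' >/dev/null
python3 -m pendant '[[-0.4,0.8,0,0,0,0],[-0.4,0.8,0,0,0,0],[-0.4,0.8,0,0,0,0],[-0.4,0.8,0,0,0,0],[-0.4,0.8,0,0,0,0]]' >/dev/null
python3 -m pendant '[[-0.4,0.8,0,0,0,0],[-0.4,0.8,0,0,0,0],[-0.4,0.8,0,0,0,0],[-0.4,0.8,0,0,0,0],[-0.4,0.8,0,0,0,0]]' >/dev/null
python3 -m pendant '[[-0.2,0.6,0,0,0,0],[0,0,0,0,0,0],[0,0,0,0,0,0],[0,0,0,0,0,0],[0,0,0,0,0,0]]' >/dev/null
python3 - <<'E'
from h import *
to(.599,-.391,.007,-77)
im,W=cloud("wrist")
m=(W[...,2]>.012)&(W[...,2]<.04)&(abs(W[...,0]-.58)<.12)&(abs(W[...,1]+.39)<.05)
P=W[m][:,:2].astype(np.float32);print(len(P),P.min(0),P.max(0),cv2.minAreaRect(P),cv2.fitLine(P,2,0,.01,.01).ravel())
cv2.imwrite("pics/w8.png",im)
E
```

```text
t 25.93 pos [ 0.6007 -0.3878  0.1242] yaw -76.8 f [-0.3  0.4  0.1] op 0.45 ff 0.0
  turn(units)  [-0.0005 -0.0003  0.0009]  shift after turn (units) [-0.1   0.11  4.69]
3096 [ 0.4783554  -0.42618087] [ 0.64456826 -0.37402534] ((0.5607325434684753, -0.4033203423023224), (0.1706182062625885, 0.024018332362174988), 12.924921035766602) [ 0.969753    0.24408823  0.5997825  -0.39454344]
```

View pics/w8.png

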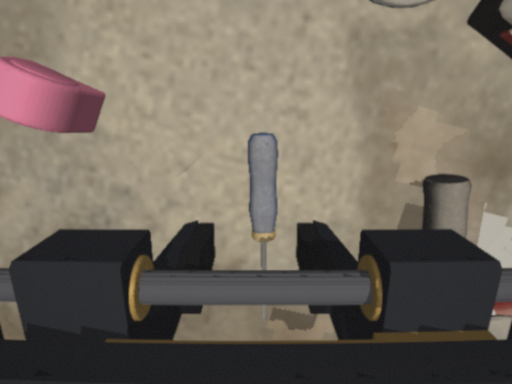

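Wrist view: driver handle centred at (263,185), shank below. Descending.

```bash
python3 -m pendant '[[-0.13,0.25,0.7,0,0,0],[0,0,0.7,0,0,0],[0,0,0.7,0,0,0],[0,0,0.6,0,0,0],[0,0,0.5,0,0,0]]'
python3 -m pendant '[[0,0,0.5,0,0,0],[0,0,0.5,0,0,0],[0,0,0.45,0,0,0],[0,0,0,0,0,0],[0,0,0,0,0,0]]'
python3 -m pendant '[[0,0,0,0,0,0],[0,0,0,0,0,0],[0,0,0,0,0,0],[0,0,0,0,0,0],[0,0,0,0,0,0]]' -1 30
python3 -m pendant '[[0,0,-0.7,0,0,0],[0,0,-0.8,0,0,0],[0,0,-0.8,0,0,0],[0,0,-0.8,0,0,0],[0,0,-0.4,0,0,0]]' 
python3 -m pendant '[[0,0,0,0,0,0],[0,0,0,0,0,0],[0,0,0,0,0,0]]' >/dev/null
python3 - <<'E'
from h import *
to(.5625+.042*.174,.0177+.042*.985,.125,-10)
E
```

```text
clock: 26.4
tool_pos: [0.5977, -0.3962, 0.0426]
eef_rot: [0.994, 0.114, -0.0, -0.001]
contact_force: [0.1, 0.4, 0.0]
opening: 0.453
finger_force: 0.0
clock: 26.82
tool_pos: [0.5979, -0.397, 0.0079]
eef_rot: [0.994, 0.113, -0.0, 0.0]
contact_force: [0.6, 0.1, 1.3]
opening: 0.452
finger_force: 0.0
clock: 27.23
tool_pos: [0.5988, -0.3974, 0.0096]
eef_rot: [0.994, 0.114, 0.001, 0.001]
contact_force: [-0.8, 1.1, 3.7]
opening: 0.271
finger_force: 30.0
clock: 27.65
tool_pos: [0.5991, -0.3986, 0.1]
eef_rot: [0.994, 0.113, 0.002, 0.002]
contact_force: [0.3, -0.7, -0.4]
opening: 0.27
finger_force: 30.0
t 27.9 pos [ 0.5975 -0.3964  0.095 ] yaw -77.0 f [-0.2 -0.3  0.4] op 0.267 ff 30.0
  turn(units)  [-4.00e-04 -1.00e-04 -3.72e-01]  shift after turn (units) [17.75 -4.25 -1.2 ]
```

```bash
python3 -m pendant '[[0,0,-0.2,0,0,-0.0372],[0,0,-0.2,0,0,-0.0372],[0,0,-0.2,0,0,-0.0372],[0,0,-0.2,0,0,-0.0372],[0,0,-0.2,0,0,-0.0372]]' >/dev/null
python3 -m pendant '[[0,0,-0.2,0,0,-0.0372],[0,0,0,0,0,-0.0372],[0,0,0,0,0,-0.0372],[0,0,0,0,0,-0.0372],[0,0,0,0,0,-0.0372]]' >/dev/null
python3 -m pendant '[[0.5,-0.1,0,0,0,0],[0.9,-0.22,0,0,0,0],[0.9,-0.22,0,0,0,0],[0.9,-0.22,0,0,0,0],[0.9,-0.22,0,0,0,0]]' >/dev/null
python3 -m pendant '[[0.9,-0.22,0,0,0,0],[0.9,-0.22,0,0,0,0],[0.9,-0.22,0,0,0,0],[0.9,-0.22,0,0,0,0],[0.9,-0.22,0,0,0,0]]' >/dev/null
python3 -m pendant '[[0.9,-0.22,0,0,0,0],[0.9,-0.22,0,0,0,0],[0.9,-0.22,0,0,0,0],[0.9,-0.22,0,0,0,0],[0.9,-0.22,0,0,0,0]]' >/dev/null
python3 -m pendant '[[0.9,-0.22,0,0,0,0],[0.9,-0.22,0,0,0,0],[0.9,-0.22,0,0,0,0],[0.9,-0.22,0,0,0,0],[0.8,-0.2,0,0,0,0]]' >/dev/null
python3 -m pendant '[[0.3,-0.1,0,0,0,0],[0,0,0,0,0,0],[0,0,0,0,0,0],[0,0,0,0,0,0],[0,0,0,0,0,0]]'
python3 - <<'E'
from h import *
to(.5625+.042*.174,.0177+.042*.985,.0255,-10)
im,W=cloud("wrist");cv2.imwrite("pics/w9.png",im)
E
```

```text
clock: 30.82
tool_pos: [0.5682, 0.0577, 0.1258]
eef_rot: [0.767, 0.642, -0.0, 0.001]
contact_force: [0.3, 0.8, -0.3]
opening: 0.264
finger_force: 30.0
t 30.82 pos [0.5682 0.0577 0.1258] yaw -10.2 f [ 0.3  0.8 -0.3] op 0.264 ff 30.0
  turn(units)  [ 0.0004  0.0006 -0.001 ]  shift after turn (units) [0.07 0.05 4.01]
```

View pics/w9.png

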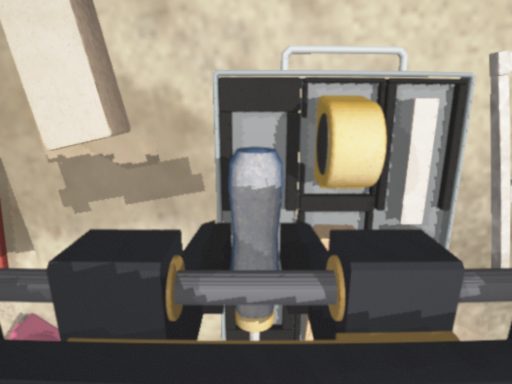

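The driver is held over its pocket, in line (handle at (256,200)). Lowering and releasing.

```bash
python3 -m pendant '[[0.07,0.05,0.4,0,0,0],[0,0,0.6,0,0,0],[0,0,0.6,0,0,0],[0,0,0.6,0,0,0],[0,0,0.6,0,0,0]]' >/dev/null
python3 -m pendant '[[0,0,0.6,0,0,0],[0,0,0.4,0,0,0],[0,0,0.2,0,0,0],[0,0,0,0,0,0],[0,0,0,0,0,0]]' >/dev/null
python3 -m pendant '[[0,0,0,0,0,0],[0,0,0,0,0,0]]'
python3 -m pendant '[[0,0,0,0,0,0],[0,0,0,0,0,0],[0,0,0,0,0,0]]' -0.2
python3 -m pendant '[[0,0,-0.6,0,0,0],[0,0,-0.9,0,0,0],[0,0,-0.9,0,0,0],[0,0,-0.9,0,0,0],[0,0,-0.9,0,0,0]]' 
python3 -m pendant '[[-0.6,-0.5,-0.6,0,0,0],[-0.8,-0.5,-0.6,0,0,0],[-0.8,-0.5,-0.6,0,0,0],[-0.8,-0.5,-0.6,0,0,0],[-0.8,-0.5,-0.6,0,0,0]]'
python3 -m pendant '[[0.5,-0.3,0,0,0,0],[0,0,0,0,0,0],[0,0,0,0,0,0]]' >/dev/null
python3 - <<'E'
from h import *
im,W=cloud("wrist");cv2.imwrite("pics/w10.png",im);np.savez("w10.npz",im=im,W=W)
im,W=cloud("top");Z=W[...,2]
cv2.imwrite("pics/t2.png",cv2.resize(im[105:190,205:325],None,fx=6,fy=6,interpolation=cv2.INTER_CUBIC)); np.savez("t2.npz",im=im,W=W)
E
```

```text
clock: 31.87
tool_pos: [0.5703, 0.0615, 0.0266]
eef_rot: [0.766, 0.643, 0.001, 0.001]
contact_force: [0.7, -0.2, 0.1]
opening: 0.265
finger_force: 30.0
clock: 32.12
tool_pos: [0.57, 0.0615, 0.0263]
eef_rot: [0.766, 0.643, 0.0, 0.001]
contact_force: [0.6, 0.3, 0.1]
opening: 0.402
finger_force: 0.0
clock: 32.53
tool_pos: [0.5695, 0.0615, 0.132]
eef_rot: [0.766, 0.643, 0.0, 0.0]
contact_force: [-0.7, 0.4, 0.9]
opening: 0.399
finger_force: 0.0
clock: 32.95
tool_pos: [0.4906, -0.0219, 0.2067]
eef_rot: [0.766, 0.643, 0.0, 0.001]
contact_force: [-0.0, -1.5, 1.0]
opening: 0.399
finger_force: 0.0
```

View pics/w10.png

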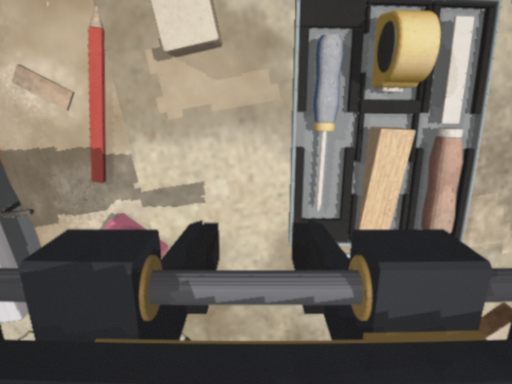

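All four pieces are in their pockets. A quick numeric check of offsets and heights.

```bash
python3 - <<'E'
from h import *
u=np.array([.174,.985]);p=np.array([.985,-.174]);O=np.array([.6255,.0066])
d=np.load("w10.npz");W=d["W"]
for n,(a,b) in dict(drv_end=((328,36),(328,36)),drv_mid=((325,80),0),drv_tip=((319,208),0),drv_fer=((324,128),0),w_thick=((398,132),0),w_low=((380,222),0),ch_handle=((442,200),0),ch_fer=((451,134),0),blade=((459,60),0),tape=((408,40),0)).items():
    q=W[a[1] if 0 else (a[1] if isinstance(a,tuple) else 0),a[0]]; print(n,"u",round(float((q[:2]-O)@u),4),"p",round(float((q[:2]-O)@p),4),"z",q[2].round(4))
d=np.load("t2.npz");W=d["W"];Z=W[...,2]
U=(W[...,:2]-O)@u;V=(W[...,:2]-O)@p
for n,c,lo in [("tape",(75,0),.05),("wedge",(-51,0),.017),("chisel",(0,64),.0175),("driver",(0,-64),.0175)]:
    m=(abs(V*1000-c[1])<20)&(Z>lo)&(abs(U*1000-c[0])<(112 if c[0]==0 else 62 if c[0]<0 else 40))
    print(n,m.sum(),"u",np.nanpercentile(U[m],[1,50,99]).round(3),"v",np.nanpercentile(V[m],[2,50,98]).round(3),"zmax",np.percentile(Z[m],95).round(4))
W0=np.load("top0.npz")["W"]
for n,c,lo in [("block",(.4469,.1709),.03),("flat",(.5377,.3331),.012)]:
    for X in (W0,W):
        m=(abs(X[...,0]-c[0])<.12)&(abs(X[...,1]-c[1])<.06)&(X[...,2]>lo)&(X[...,2]<.06);print(n,X[m].mean(0).round(4))
E
```

```text
drv_end u 0.087 p -0.0669 z 0.0325
drv_mid u 0.0481 p -0.068 z 0.0335
drv_tip u -0.0858 p -0.0629 z 0.0121
drv_fer u 0.0031 p -0.0661 z 0.0307
w_thick u 0.0007 p 0.0029 z 0.0423
w_low u -0.0992 p 0.0035 z 0.0206
ch_handle u -0.0688 p 0.0591 z 0.0376
ch_fer u -0.0013 p 0.0589 z 0.0365
blade u 0.069 p 0.0636 z 0.0254
tape u 0.0773 p -0.0106 z 0.0742
tape 258 u [0.05  0.077 0.107] v [-0.019 -0.003  0.015] zmax 0.0758
wedge 236 u [-0.112 -0.058  0.005] v [-0.017  0.007  0.017] zmax 0.0424
chisel 587 u [-0.105 -0.02   0.108] v [0.049 0.061 0.075] zmax 0.0404
driver 513 u [-0.068 -0.013  0.11 ] v [-0.077 -0.059 -0.045] zmax 0.3142
block [0.4469 0.1712 0.0413]
block [0.4469 0.171  0.0416]
flat [0.503  0.3307 0.0217]
flat [0.5014 0.3302 0.0218]
```

View pics/t2.png

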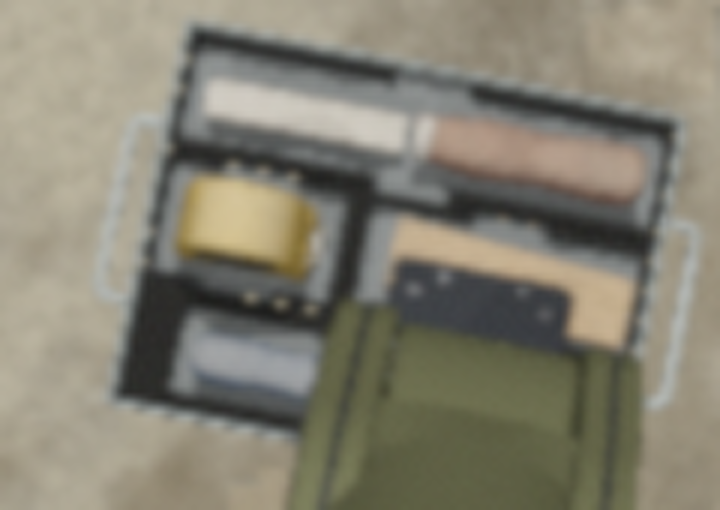

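The top view agrees: all four pieces are seated, offsets are under about 8 mm, and the block and the longer screwdriver haven't moved. Handing in.

```bash
python3 -c "
from plant import r
print(r.finish_job())"
```

```text
the job is handed in; nothing more can be done
None
```

I packed the chisel, cross-head screwdriver, tape measure and wedge, each into its own pocket, and handed the job in at about 33 s of the 96 s allowed; no verdict came back, but my last images showed all four in place within about 8 mm, with the block and longer screwdriver unmoved and the file never approached (not re-measured).

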